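# Hold the reading lens at its focal height over a tin

### The job

Lift the reading lens out of the wooden bin, leaving the other things where they are. Hold it level above the middle of the flat tin, with its glass at the same height as the pointer on the stand's upright, touching neither tin nor stand. Finish while still holding the lens there, steady.

Things in the scene. Friction and masses are not known exactly. Their poses are not given: they have to be found in the camera images.
- lens_grip (a point): grip point of the loose reading lens, at the centre of its black handle. The handle is a flat-sided bar 18 mm wide (this point's x), 80 mm long (its y) and 22 mm tall (its z); y points along the handle away from the glass. The lens (about 0.09 kg) starts lying flat in the bin, handle on the bin's floor, so this point is 11 mm above that floor; no other thing is within 60 mm of it, except the bin's side walls, at 55 mm or more.
- lens_center (a point): centre of the lens's glass: a clear disc in a round steel frame of 77 mm outer diameter, 16 mm thick; this point is half-way through, 8 mm above the lens's underside. Axes as for lens_grip, z is square to the glass; lens_grip lies 80 mm along y and 3 mm up z from it. Level means z points straight up.
- lens: the whole reading lens, 170 mm long; origin on its underside below the centre of the glass, axes as above
- bin: open wooden bin, fixed, 180 mm (its x) by 310 mm (its y) outside, 50 mm high, walls and floor 6 mm thick; origin at the centre of its underside, on the worktop. The lens lies in its +y part with the handle towards +y, a kitchen timer and a garlic bulb in its -y end
- tin: flat oblong tin, loose, 63 mm (its x) by 107 mm (its y), 26 mm high, lying on the board of the stand; origin at the centre of its underside
- tin_top (a point): centre of the tin's lid, on its upper face, 34 mm above the worktop
- stand: fixed viewing stand: a wooden board 175 by 130 mm and 8 mm thick with a steel upright (10 mm thick, 200 mm high above the worktop) standing 110 mm from the tin's centre along the stand's +x, which points roughly away from the robot. Origin on the worktop, under the board
- pointer_tip (a point): tip of the small horizontal pointer on the upright's sliding collar; its height (90 to 160 mm above the worktop) marks the focal height. It points towards the tin and its tip is 75 mm short of the tin's centre. The collar is stiff but can be pushed by a knock: leave it alone
- timer: kitchen timer in the bin, 65 mm across, 45 mm high; origin under its centre
- garlic: garlic bulb in the bin, 54 mm across, 53 mm high; origin at its underside
- salt_shaker: salt shaker standing on the worktop behind the work, 44 mm across, 90 mm high; origin under its centre
- mug: mug standing at the left of the work, 87 mm across, 96 mm high, with a handle; origin under its centre

How it is judged (in metres and radians):
On the way:
1. the lens is lifted clear of the bin in the gripper (z of lens in the frame of bin above 0.06 m and contact force between the fingers and lens above 1 N and contact force between lens and bin below 0.1 N), for 0.2 s.
At the end, for the whole second after the job is handed in: Lens held still in the gripper, touching no tin, stand or bin; centre of its glass within 15 mm of straight above the lid centre and 10 mm of the pointer tip height, level within 0.14 rad. Moved at most: tin 12, pointer 8, timer and garlic 30 mm (horizontal distance between lens_center and tin_top below 0.015 m and z of lens_center in the frame of pointer_tip between -0.01 and 0.01 m and angle between lens_center's own z axis and vertical below 0.14 rad and linear speed of lens below 0.02 m/s and angular speed of lens below 0.15 rad/s and contact force between the fingers and lens above 1 N and contact force between lens and stand below 0.1 N and contact force between lens and tin below 0.1 N and contact force between lens and bin below 0.1 N and distance of tin_top from where it was at the start of the episode below 0.012 m and distance of pointer_tip from where it was at the start of the episode below 0.008 m and distance of each of timer, garlic from where it was at the start of the episode below 0.03 m); the arm keeps its last pose, push and grip.
It fails at once if the tin or the pointer is knocked away (distance of tin_top from where it was at the start of the episode above 0.012 m or distance of pointer_tip from where it was at the start of the episode above 0.008 m).
It fails at once if the tin or the stand is touched by the lens or the robot (contact force between any of lens, the arm and tin above 2 N or contact force between any of lens, the arm and stand above 2 N).
It fails at once if another thing is moved more than 30 mm (distance of any of timer, garlic, salt_shaker, mug from where it was at the start of the episode above 0.03 m).
It also fails if it takes over 51 s, if anything falls off the work surface, if the arm or the gripper's body presses on something with over 40 N, if the wrist force passes 120 N, or if a joint passes its speed limit or range.

### The arm

A 6-joint arm with a two-finger parallel gripper is mounted at the origin on a cart in front of the work surface, level with it; the furniture and walls round the work are solid. World frame = base frame: x ahead of the robot, y to its left, z up, the work surface at z = 0. Lengths are in m, angles in degrees, forces in N, time in s.
With the tool pointing down it reaches from about 0.4 to 0.825 m from the base axis. Payload 7 kg.
Tool frame: the origin (TCP) lies midway between the tips of the shut fingers; the grasp point (between the pads) lies 19 mm behind it; z points along the fingers, y is the line along which they close (so a half turn about z gives the same grasp; the last joint's range is limited). The gripper opens to 88 mm and grips with 3 to 60 N. Pads are 19 mm wide; open, the fingers measure 130 mm over their backs; the gripper's body (78 mm by 193 mm) begins 47 mm behind the grasp point.
Start: joints at [-47.894, 20.546, 0.682, 0, -70.136, -16.507], TCP at [0.292, -0.609, 0.227] pointing down, gripper open.
Joint ranges: [-176.03, 176.03], [-82.01, 121.73], [-58.28, 71.71], [-173.87, 95.51], [-174.79, -0.11], [-173.66, 173.66]. Speed limits (degrees/s): [136.94, 136.94, 172.46, 180, 180, 180].

### API

Orientations are given as [roll, pitch, yaw] about the fixed x, y, z axes, in that order (R = Rz(yaw) Ry(pitch) Rx(roll)).
In Python, from plant import r gives the robot as it stands.
- The arm moves only by the tool drive_tool, never from a script. Its argument "commands" is a list of rows, each an object of numbers: "hand": the closure, from 0 (fully open) to 1 (shut); "tx", "ty", "tz": the shift along the world's x, y, z scaled (see below); "turn": the turn about the world's z scaled (see below). A call has 1 to 10 rows; each row is the pose to reach, as a shift and turn from the pose commanded when the call began; what a row does not reach only later rows make up. The controller multiplies each number of a shift by 0.6 m and each number of a turn by 90 degrees. A row lasts 1/10 s, in which the tool goes at most 50 mm and 8.59 degrees, less where a joint would pass 70% of its speed; a pose out of reach is approached as far as the arm can. A call with a number of a shift or a turn outside -1 to 1 is refused whole. A call with a gripper value outside its range is refused whole. The fingers move at their own pace and stop on an object; "grip_force" is the grip in N (left out, the last holds). Time passes only in rows, so rows that repeat a pose let the fingers close. It gives the time, the measured TCP pose, the force, the opening and the grip force at its end, in the units of the state.
- r.get_state(): the state, without advancing time (a new reading comes with each control period).
- r.capture(name): name is "scene" or "side" or "wrist"; returns a dict with "frame" (420x560x3 uint8, red, green, blue), "fx", "fy", "cx", "cy" (pixels), "D" ([k1, k2, p1, p2, k3] as OpenCV has them; the pictures are not rectified), "world_from_camera" (4x4, takes a point from camera to world coordinates); the wrist camera has in their place "T_tool_cam" (4x4, takes a point from camera to tool coordinates, whose origin is the TCP and whose axes are the flange's). Camera axes: x right, y down, z forward; pixel columns grow to the right and rows downward; lengths in m; the calibration is good to about 2 mm. A picture is of the moment at which its call begins: read the wrist's pose just before it. There is no depth.
- r.close_job(): hands the job in; it is judged then, once.
Trained networks look in the newest picture that a camera, given by its name, has taken for a name from the list of things; names that differ only in an ending like _2 or _b are one class to them, and where a whole thing is asked for, a point or a joint stands for the part that bears it (a point fixed in the world has none). Each returns a list of dicts, best first, with "score" (0 to 1); they miss things now and then, are a little off and sometimes report something else, mostly with a low value. They report only what shows in the picture. A call takes as long as a camera call.
- r.trace(label, camera): "pixels" (420x560 bool, what is visible of it) and "extent" ([left, top, right, bottom] in pixels, round what is visible of it).
The state is a dict: "time_s": time; "joints": joint angles; "qd": joint speeds; "joint_torque": joint torques, N m; "tcp_pos": TCP position; "eef_rot": TCP orientation; "contact_force": force on the tool from outside, world axes, zero at the start; "moment": the same for the moment, N m; "gripper_width": finger opening in m; "gripper_force": force on a finger pad.
Only numpy, scipy, OpenCV 4.12 (cv2) and the standard library are available. Lean on these libraries where they do the work, as an engineer would, in place of code of your own. Each camera call takes 0.05 s, during which the arm holds its last target. There are 200 camera calls.

## Working session

There is one attempt and no reset: what is moved stays moved. The work goes in short steps, Python scripts to look and compute and a tool call to move; the robot and the scene stay as the last step left them, time stands still between calls to the robot, and variables do not carry over. Pictures are saved under pics/ and viewed, at most 10 in all, crops included, and the job is handed in when it is done.

Besides the shell and the picture viewer there is one more tool, called after "Call:" as name(argument=value, ...) on one line, values as JSON. drive_tool: Moves the arm, as the interface text tells. Its arguments: {"type":"object","properties":{"commands":{"type":"array"},"grip_force":{"type":"number"}},"required":["commands"]}

```bash
mkdir -p pics; cat > h.py <<'E'
import numpy as np, cv2
from plant import r
def cap(n, save=None):
    s=r.get_state(); c=r.capture(n)
    K=np.array([[c['fx'],0,c['cx']],[0,c['fy'],c['cy']],[0,0,1.]]); D=np.array(c['D'],float)
    if n=='wrist':
        from scipy.spatial.transform import Rotation as R
        T=np.eye(4); T[:3,:3]=R.from_euler('xyz',s['eef_rot'],degrees=True).as_matrix(); T[:3,3]=s['tcp_pos']
        T=T@np.array(c['T_tool_cam'])
    else: T=np.array(c['world_from_camera'])
    if save: cv2.imwrite('pics/'+save,c['frame'][:,:,::-1])
    return dict(f=c['frame'],K=K,D=D,T=T)
def ray(c,uv):
    p=cv2.undistortPoints(np.array(uv,float).reshape(-1,1,2),c['K'],c['D']).reshape(-1,2)
    d=np.c_[p,np.ones(len(p))]@c['T'][:3,:3].T
    return c['T'][:3,3],d/np.linalg.norm(d,axis=1)[:,None]
def atz(c,uv,z):
    o,d=ray(c,uv); return o+d*((z-o[2])/d[:,2])[:,None]
def tri(obs):
    A=np.zeros((3,3));b=np.zeros(3);L=[]
    for c,uv in obs:
        o,d=ray(c,uv); P=np.eye(3)-np.outer(d[0],d[0]); A+=P;b+=P@o; L.append((P,o))
    x=np.linalg.solve(A,b); return x,[np.linalg.norm(P@(x-o)) for P,o in L]
def proj(c,X):
    Ti=np.linalg.inv(c['T']); return cv2.projectPoints(np.array(X,float).reshape(-1,3),cv2.Rodrigues(Ti[:3,:3])[0],Ti[:3,3],c['K'],c['D'])[0].reshape(-1,2)
E
python3 - <<'E'
from h import *
s=r.get_state(); print({k:s[k] for k in('time_s','tcp_pos','eef_rot','gripper_width')})
ims=[]
for n in('scene','side'):
    c=cap(n,n+'0.png'); print(n,c['T'][:3,3].round(3),c['T'][:3,2].round(2))
    for l in('lens','lens_grip','bin','tin','stand','pointer_tip','timer','garlic','mug','salt_shaker'):
        t=r.trace(l,n)
        for q in t[:2]:
            m=q['pixels'];v,u=np.nonzero(m); print(n,l,round(q['score'],2),q['extent'],len(u),(u.mean().round(1),v.mean().round(1)) if len(u) else 0)
c=cap('wrist','wrist0.png'); print(c['T'][:3,3].round(3))
E
```

```text
{'time_s': 0.0, 'tcp_pos': array([ 0.29140275, -0.60830904,  0.22562694]), 'eef_rot': array([ 1.79905228e+02, -9.13181297e-03, -1.54408384e+02]), 'gripper_width': 0.08708627438801503}
scene [-0.2   -0.656  0.683] [ 0.6   0.63 -0.48]
scene lens_grip 0.82 [292.4, 258.8, 346.9, 296.9] 815 (np.float64(321.0), np.float64(276.4))
scene bin 0.81 [259.0, 232.3, 402.1, 331.7] 6044 (np.float64(330.1), np.float64(277.6))
scene tin 0.64 [224.3, 208.6, 252.4, 230.4] 474 (np.float64(239.3), np.float64(218.1))
scene tin 0.6 [314.8, 199.3, 331.8, 225.9] 331 (np.float64(320.3), np.float64(212.7))
scene stand 0.69 [216.6, 155.5, 282.0, 236.0] 1124 (np.float64(256.0), np.float64(212.2))
scene pointer_tip 0.6 [265.2, 185.6, 274.1, 193.2] 42 (np.float64(267.6), np.float64(189.5))
scene pointer_tip 0.32 [224.8, 207.4, 254.4, 228.8] 503 (np.float64(239.8), np.float64(218.0))
scene timer 0.7 [351.4, 289.7, 377.1, 311.2] 518 (np.float64(363.0), np.float64(298.3))
scene timer 0.62 [287.3, 256.4, 346.2, 294.2] 820 (np.float64(320.8), np.float64(276.2))
scene garlic 0.52 [370.0, 275.3, 392.8, 290.9] 307 (np.flo
[... 471 characters left out ...]
5.6, 342.8, 231.2] 1373 (np.float64(313.3), np.float64(209.8))
side bin 0.42 [307.3, 201.0, 332.0, 214.0] 197 (np.float64(319.4), np.float64(206.7))
side tin 0.77 [261.2, 235.6, 290.9, 261.4] 503 (np.float64(276.9), np.float64(247.7))
side tin 0.51 [305.7, 200.2, 330.2, 213.8] 199 (np.float64(318.8), np.float64(206.7))
side stand 0.68 [241.6, 188.5, 294.8, 266.8] 869 (np.float64(261.2), np.float64(242.1))
side timer 0.69 [323.4, 187.0, 338.4, 201.0] 170 (np.float64(330.0), np.float64(194.3))
side mug 0.83 [223.8, 272.3, 258.1, 318.5] 1216 (np.float64(242.5), np.float64(292.2))
side salt_shaker 0.55 [246.9, 201.3, 255.1, 220.5] 116 (np.float64(250.9), np.float64(210.4))
[ 0.226 -0.64   0.384]
```

```bash
python3 - <<'E'
import cv2,numpy as np
a=cv2.imread('pics/scene0.png')[140:340,190:430]; b=cv2.imread('pics/side0.png')[170:330,210:370]
cv2.imwrite('pics/a.png',np.hstack([cv2.resize(a,(432,360)),cv2.resize(b,(360,360))]))
from h import *
S=cap('scene');Z=cap('side')
print(atz(S,[[321,276.4],[330,277.6],[363,298],[381,283],[239,218]],.02).round(3).tolist())
print(atz(Z,[[319,206.8],[313,209.8],[277,247]],.02).round(3).tolist())
E
```

```text
[[0.444, -0.134, 0.02], [0.457, -0.153, 0.02], [0.457, -0.256, 0.02], [0.535, -0.253, 0.02], [0.47, 0.233, 0.02]]
[[0.444, -0.128, 0.02], [0.456, -0.091, 0.02], [0.47, 0.229, 0.02]]
```

View pics/a.png

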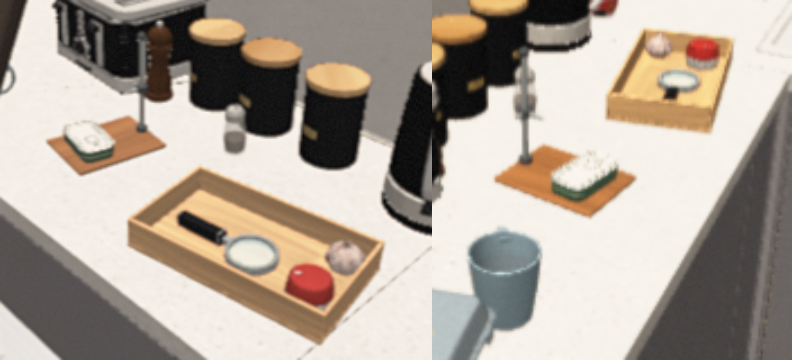

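Bin lower right (handle around px 200,225 in the left crop, glass at 250,252, timer/garlic at its far end); tin on the board with its upright behind, mug at left. Going to look from near.

Call:
drive_tool(commands=[{"hand": 0.5, "tx": 0.13, "ty": 0.48, "tz": 0.13, "turn": 0.35}, {"hand": 0.5, "tx": 0.13, "ty": 0.48, "tz": 0.13, "turn": 0.35}, {"hand": 0.5, "tx": 0.13, "ty": 0.48, "tz": 0.13, "turn": 0.35}, {"hand": 0.5, "tx": 0.13, "ty": 0.48, "tz": 0.13, "turn": 0.35}, {"hand": 0.5, "tx": 0.13, "ty": 0.48, "tz": 0.13, "turn": 0.35}, {"hand": 0.5, "tx": 0.13, "ty": 0.48, "tz": 0.13, "turn": 0.35}, {"hand": 0.5, "tx": 0.13, "ty": 0.48, "tz": 0.13, "turn": 0.35}, {"hand": 0.5, "tx": 0.13, "ty": 0.48, "tz": 0.13, "turn": 0.35}, {"hand": 0.5, "tx": 0.13, "ty": 0.48, "tz": 0.13, "turn": 0.35}, {"hand": 0.5, "tx": 0.13, "ty": 0.48, "tz": 0.13, "turn": 0.35}])

```text
time_s: 2.25
tcp_pos: [0.3692, -0.3215, 0.3039]
eef_rot: [179.9, -0.0, -123.0]
contact_force: [0.7, 0.2, -0.2]
gripper_width: 0.0438
gripper_force: 0.0
```

Call:
drive_tool(commands=[{"hand": 0.5, "tx": 0.135, "ty": 0.48, "tz": 0, "turn": 0.365}, {"hand": 0.5, "tx": 0.135, "ty": 0.48, "tz": 0, "turn": 0.365}, {"hand": 0.5, "tx": 0.135, "ty": 0.48, "tz": 0, "turn": 0.365}, {"hand": 0.5, "tx": 0.135, "ty": 0.48, "tz": 0, "turn": 0.365}, {"hand": 0.5, "tx": 0.135, "ty": 0.48, "tz": 0, "turn": 0.365}, {"hand": 0.5, "tx": 0.135, "ty": 0.48, "tz": 0, "turn": 0.365}, {"hand": 0.5, "tx": 0.135, "ty": 0.48, "tz": 0, "turn": 0.365}, {"hand": 0.5, "tx": 0.135, "ty": 0.48, "tz": 0, "turn": 0.365}, {"hand": 0.5, "tx": 0.135, "ty": 0.48, "tz": 0, "turn": 0.365}, {"hand": 0.5, "tx": 0.135, "ty": 0.48, "tz": 0, "turn": 0.365}])

```text
time_s: 3.25
tcp_pos: [0.4504, -0.0342, 0.3043]
eef_rot: [180.0, -0.0, -90.2]
contact_force: [-0.6, 0.3, 0.7]
gripper_width: 0.0438
gripper_force: 0.0
```

```bash
python3 - <<'E'
from h import *
s=r.get_state(); print({k:s[k] for k in('time_s','tcp_pos','eef_rot','gripper_width','joints')})
c=cap('wrist','wrist1.png'); print(c['T'][:3,3].round(3),c['T'][:3,2].round(2),c['K'][0,0])
np.save('w1.npy',c,allow_pickle=True)
for l,z in(('lens',.02),('lens_grip',.028),('lens_center',.022),('bin',.05)):
    for q in r.trace(l,'wrist')[:2]:
        cn=max(cv2.findContours(q['pixels'].astype(np.uint8),0,1)[0],key=len)
        w=atz(c,cn[:,0],z)[:,:2].astype(np.float32); print(l,round(q['score'],2),q['extent'],cv2.minAreaRect(w))
E
```

```text
{'time_s': 3.25, 'tcp_pos': array([ 0.45043083, -0.03419383,  0.30434484]), 'eef_rot': array([ 1.79968696e+02, -1.68949507e-02, -9.01965082e+01]), 'gripper_width': 0.04379322541621413, 'joints': array([ 2.07879119e+01, -3.76097605e+00, -1.83449531e+01,  4.71505156e-03,
       -7.54513016e+01, -2.09856106e+01])}
[ 0.451 -0.107  0.462] [-0.    0.27 -0.96] 362.5198670086602
lens 0.89 [246.0, 27.4, 315.0, 179.1] ((0.4568576216697693, -0.11199237406253815), (0.1668761521577835, 0.07648572325706482), 83.07785034179688)
lens_grip 0.81 [249.5, 27.9, 312.7, 178.5] ((0.4566084146499634, -0.11200398951768875), (0.1619306057691574, 0.07515490800142288), 83.08345794677734)
lens_center 0.95 [250.9, 28.6, 315.7, 181.1] ((0.4353679418563843, -0.11415590345859528), (0.07648186385631561, 0.16560876369476318), 21.051990509033203)
bin 0.65 [175.0, 0.0, 371.4, 219.9] ((0.4532816708087921, -0.11290043592453003), (0.17900079488754272, 0.2345786690711975), 9.02485466003418)
```

View pics/wrist1.png

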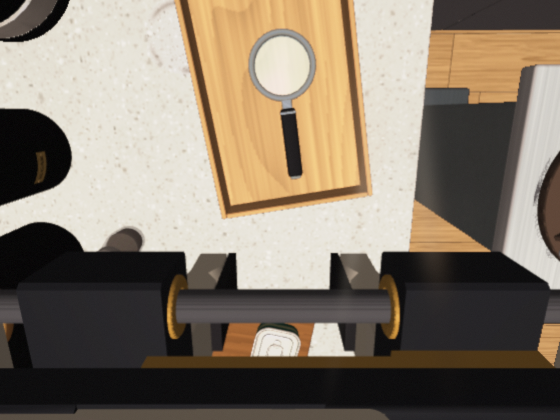

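The wrist picture shows the lens clearly: glass centre near (282,65), handle from (288,110) to (295,176); the bin's near rim at (225,215)–(370,193); the tin shows between the fingers at (275,343).

```bash
cat > m.py <<'E'
from h import *
def handle(c,box,zt=.028):
    x0,y0,x1,y1=box
    g=c['f'][y0:y1,x0:x1].max(2)<75
    n,l,st,ce=cv2.connectedComponentsWithStats(g.astype(np.uint8))
    i=1+st[1:,4].argmax(); v,u=np.nonzero(l==i)
    rc=cv2.minAreaRect(atz(c,np.c_[u+x0,v+y0],zt)[:,:2].astype(np.float32))
    return (u.mean()+x0,v.mean()+y0),rc
def glass(c):
    q=r.trace('lens_center','wrist')[0]; return q
E
python3 - <<'E'
from m import *
c=np.load('w1.npy',allow_pickle=True).item()
m,rc=handle(c,(270,100,310,185)); print('handle',m,rc)
g=atz(c,[[282,65]],.022)[0]; print('glass',g, 'yaw', np.degrees(np.arctan2(*( (np.array(rc[0])-g[:2])[::-1]))), np.linalg.norm(np.array(rc[0])-g[:2]))
S=cap('scene')
import itertools
v,u=np.nonzero(S['f'][255:300,285:350].max(2)<60); 
n,l,st,ce=cv2.connectedComponentsWithStats((S['f'][250:285,300:340].max(2)<75).astype(np.uint8)); print(st,ce)
E
```

```text
handle (np.float64(291.57806912991657), np.float64(144.23599523241955)) ((0.43962278962135315, -0.06753267347812653), (0.01609026826918125, 0.07191859185695648), 7.240940570831299)
glass [ 0.45067214 -0.15657441  0.022     ] yaw 97.07377818235602 0.08972468521068626
[[   0    0   40   35 1284]
 [   0   11   15   15  116]] [[20.71105919 16.87850467]
 [ 6.09482759 18.34482759]]
```

Call:
drive_tool(commands=[{"tx": -0.0165, "ty": -0.064, "tz": -0.3, "turn": 0.08}, {"tx": -0.0165, "ty": -0.064, "tz": -0.3, "turn": 0.08}, {"tx": -0.0165, "ty": -0.064, "tz": -0.3, "turn": 0.08}, {"tx": -0.0165, "ty": -0.064, "tz": -0.3, "turn": 0.08}, {"tx": -0.0165, "ty": -0.064, "tz": -0.3, "turn": 0.08}, {"tx": -0.0165, "ty": -0.064, "tz": -0.3, "turn": 0.08}, {"tx": -0.0165, "ty": -0.064, "tz": -0.3, "turn": 0.08}, {"tx": -0.0165, "ty": -0.064, "tz": -0.3, "turn": 0.08}])

```text
invalid input
```

```bash
python3 - <<'E'
from m import *
s=r.get_state(); print({k:s[k] for k in('time_s','tcp_pos','eef_rot','gripper_width')})
c=cap('wrist','wrist2.png'); np.save('w2.npy',c,allow_pickle=True); print(c['T'][:3,3].round(3))
for l in('lens_center','lens'):
    for q in r.trace(l,'wrist')[:2]: print(l,round(q['score'],2),q['extent'])
print(proj(c,[[.4396,-.0675,.028],[.4507,-.1566,.022]]))
E
```

```text
{'time_s': 3.55, 'tcp_pos': array([ 0.45053265, -0.03327935,  0.30465414]), 'eef_rot': array([-1.79986952e+02,  5.32162257e-03, -9.01122292e+01]), 'gripper_width': 0.04353703276824091}
[ 0.451 -0.107  0.462]
lens_center 0.64 [248.3, 25.3, 316.3, 181.7]
lens 0.89 [246.4, 27.8, 314.8, 178.6]
[[292.02527627 144.45770956]
 [282.41617802  64.02847515]]
```

View pics/wrist2.png

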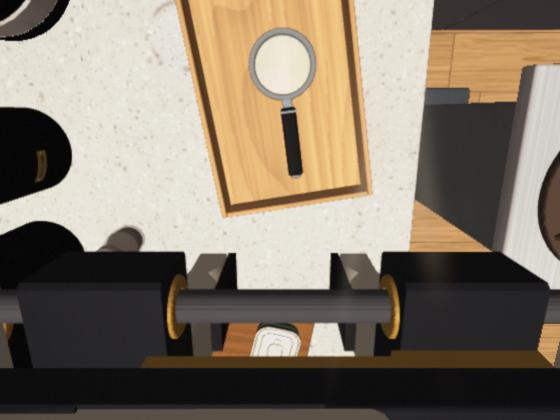

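The move was refused (missing "hand"); the picture is unchanged. Repeating with all fields.

Call:
drive_tool(commands=[{"hand": 0.5, "tx": -0.0165, "ty": -0.064, "tz": -0.3, "turn": 0.08}, {"hand": 0.5, "tx": -0.0165, "ty": -0.064, "tz": -0.3, "turn": 0.08}, {"hand": 0.5, "tx": -0.0165, "ty": -0.064, "tz": -0.3, "turn": 0.08}, {"hand": 0.5, "tx": -0.0165, "ty": -0.064, "tz": -0.3, "turn": 0.08}, {"hand": 0.5, "tx": -0.0165, "ty": -0.064, "tz": -0.3, "turn": 0.08}, {"hand": 0.5, "tx": -0.0165, "ty": -0.064, "tz": -0.3, "turn": 0.08}])

```text
time_s: 4.3
tcp_pos: [0.4413, -0.0712, 0.1254]
eef_rot: [180.0, -0.0, -82.8]
contact_force: [0.0, -0.3, 0.3]
gripper_width: 0.0435
gripper_force: 0.0
```

```bash
python3 - <<'E'
from m import *
s=r.get_state(); print({k:s[k] for k in('time_s','tcp_pos','eef_rot','gripper_width')})
c=cap('wrist','wrist2.png'); np.save('w2.npy',c,allow_pickle=True); print(c['T'][:3,3].round(3))
for l in('lens_center','lens'):
    for q in r.trace(l,'wrist')[:2]: print(l,round(q['score'],2),q['extent'])
print(proj(c,[[.4396,-.0675,.028],[.4507,-.1566,.022]]))
E
```

```text
{'time_s': 4.3, 'tcp_pos': array([ 0.44132799, -0.07115969,  0.12536188]), 'eef_rot': array([ 1.79977263e+02, -4.16085050e-02, -8.28398064e+01]), 'gripper_width': 0.043453203727588735}
[ 0.451 -0.144  0.283]
lens_center 0.93 [230.4, 29.2, 342.3, 268.7]
[[284.76292426 219.3720126 ]
 [284.95614944  90.92971016]]
```

View pics/wrist2.png

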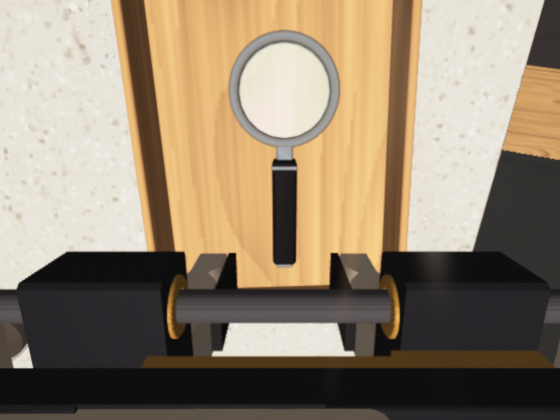

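The lens is square to the fingers: glass centre (285,89), handle rows 158–265 at column 285.

```bash
python3 - <<'E'
from m import *
a,b=[np.load(f,allow_pickle=True).item() for f in('w1.npy','w2.npy')]
for n,p,q in(('hend',(295,177.5),(285,266.5)),('hstart',(288,108.5),(285,159)),('glass',(282.3,64.5),(284.8,89.5))):
    print(n,*tri([(a,p),(b,q)]), atz(b,[q],.028).round(4))
E
```

```text
hend [ 0.43490995 -0.0283599   0.02381232] [np.float64(0.00047056176218671374), np.float64(0.00047056176218674545)] [[ 0.4347 -0.0303  0.028 ]]
hstart [ 0.44417524 -0.10937013  0.01182512] [np.float64(0.00043484975576078974), np.float64(0.0004348497557608332)] [[ 0.445  -0.1114  0.028 ]]
glass [ 0.45062416 -0.15785085  0.01537701] [np.float64(0.0002979435066122206), np.float64(0.0002979435066121028)] [[ 0.4509 -0.1572  0.028 ]]
```

Call:
drive_tool(commands=[{"hand": 0.5, "tx": -0.002, "ty": -0.005, "tz": -0.06, "turn": 0}, {"hand": 0.5, "tx": -0.002, "ty": -0.005, "tz": -0.12, "turn": 0}, {"hand": 0.5, "tx": -0.002, "ty": -0.005, "tz": -0.16, "turn": 0}, {"hand": 0.5, "tx": -0.002, "ty": -0.005, "tz": -0.18, "turn": 0}, {"hand": 0.5, "tx": -0.002, "ty": -0.005, "tz": -0.19, "turn": 0}, {"hand": 0.5, "tx": -0.002, "ty": -0.005, "tz": -0.19, "turn": 0}, {"hand": 0.5, "tx": -0.002, "ty": -0.005, "tz": -0.19, "turn": 0}])

```text
time_s: 5.15
tcp_pos: [0.4407, -0.0737, 0.0117]
eef_rot: [-179.9, 0.0, -82.8]
contact_force: [0.0, -0.2, -0.3]
gripper_width: 0.0436
gripper_force: 0.0
```

Call:
drive_tool(commands=[{"hand": 0.9, "tx": 0, "ty": 0, "tz": 0, "turn": 0}, {"hand": 1, "tx": 0, "ty": 0, "tz": 0, "turn": 0}, {"hand": 1, "tx": 0, "ty": 0, "tz": 0, "turn": 0}, {"hand": 1, "tx": 0, "ty": 0, "tz": 0, "turn": 0}, {"hand": 1, "tx": 0, "ty": 0, "tz": 0, "turn": 0}, {"hand": 1, "tx": 0, "ty": 0, "tz": 0, "turn": 0}, {"hand": 1, "tx": 0, "ty": 0, "tz": 0, "turn": 0}, {"hand": 1, "tx": 0, "ty": 0, "tz": 0, "turn": 0}], grip_force=35)

```text
time_s: 5.95
tcp_pos: [0.4397, -0.0741, 0.0108]
eef_rot: [-180.0, -0.0, -82.8]
contact_force: [-1.9, -0.2, 5.8]
gripper_width: 0.0178
gripper_force: 35.0
```

Call:
drive_tool(commands=[{"hand": 1, "tx": 0, "ty": 0, "tz": 0.02, "turn": 0}, {"hand": 1, "tx": 0, "ty": 0, "tz": 0.06, "turn": 0}, {"hand": 1, "tx": 0, "ty": 0, "tz": 0.12, "turn": 0}, {"hand": 1, "tx": 0, "ty": 0, "tz": 0.18, "turn": 0}, {"hand": 1, "tx": 0, "ty": 0, "tz": 0.24, "turn": 0}, {"hand": 1, "tx": 0, "ty": 0, "tz": 0.3, "turn": 0}, {"hand": 1, "tx": 0, "ty": 0, "tz": 0.36, "turn": 0}, {"hand": 1, "tx": 0, "ty": 0, "tz": 0.4, "turn": 0}, {"hand": 1, "tx": 0, "ty": 0, "tz": 0.4, "turn": 0}, {"hand": 1, "tx": 0, "ty": 0, "tz": 0.4, "turn": 0}])

```text
time_s: 6.95
tcp_pos: [0.4393, -0.074, 0.2504]
eef_rot: [-180.0, 0.0, -82.9]
contact_force: [-0.5, 0.3, -0.8]
gripper_width: 0.0178
gripper_force: 35.0
```

```bash
python3 - <<'E'
from m import *
s=r.get_state(); print({k:s[k] for k in('time_s','tcp_pos','eef_rot','gripper_width','gripper_force','contact_force')})
W=cap('wrist','wrist3.png'); np.save('w3.npy',W,allow_pickle=True)
S=cap('scene','scene3.png');Z=cap('side','side3.png'); np.save('s.npy',S,allow_pickle=True);np.save('z.npy',Z,allow_pickle=True)
a=S['f'][140:250,190:310,::-1]; b=Z['f'][180:280,230:310,::-1]
cv2.imwrite('pics/b.png',np.hstack([cv2.resize(a,(480,440),interpolation=2),cv2.resize(b,(320,440),interpolation=2)]))
cv2.imwrite('pics/w3c.png',W['f'][:,:,::-1])
for n in('scene','side'):
  for l in('pointer_tip','tin','stand'):
    for q in r.trace(l,n)[:2]:
      v,u=np.nonzero(q['pixels']); print(n,l,round(q['score'],2),q['extent'],u.mean().round(1),v.mean().round(1))
E
```

```text
{'time_s': 6.95, 'tcp_pos': array([ 0.4392524 , -0.07398701,  0.25035254]), 'eef_rot': array([-1.79978922e+02,  3.57970934e-02, -8.28631276e+01]), 'gripper_width': 0.017840266443808903, 'gripper_force': 34.981545209884644, 'contact_force': array([-0.4834017 ,  0.25702461, -0.75612474])}
scene pointer_tip 0.46 [262.2, 186.0, 274.5, 194.7] 267.7 188.8
scene tin 0.63 [223.1, 207.9, 254.1, 229.1] 239.2 217.8
scene stand 0.79 [216.0, 162.8, 279.4, 235.6] 254.1 216.3
side pointer_tip 0.16 [324.5, 187.5, 334.9, 202.0] 330.3 194.4
side tin 0.73 [264.3, 240.1, 291.0, 258.9] 277.3 248.1
side stand 0.59 [242.3, 188.3, 294.8, 262.5] 261.4 242.7
```

View pics/b.png

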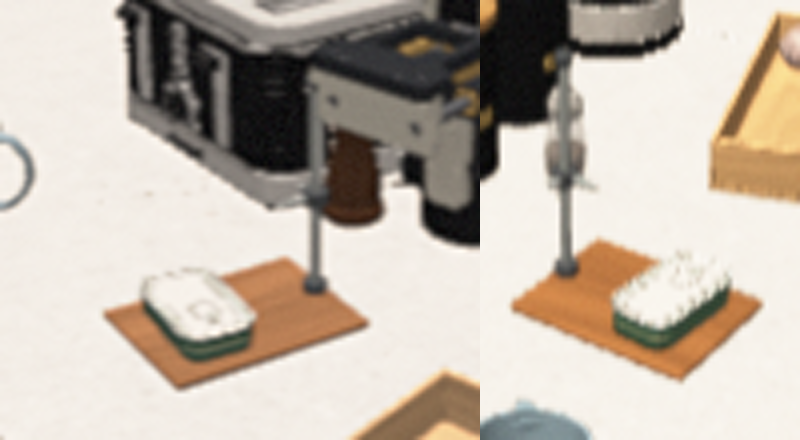

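View pics/w3c.png

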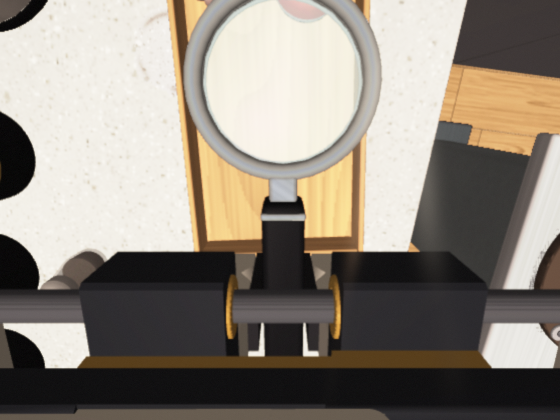

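Lens is firmly held, level: ring centre at (283,80), handle at column 284. Left crop: pointer tip near (272,200), upright base (315,285), lid centre (200,298); right crop: pointer tip (598,188), upright base (566,268).

```bash
python3 - <<'E'
from m import *
S,Z,W=[np.load(f,allow_pickle=True).item() for f in('s.npy','z.npy','w3.npy')]
s=lambda x,y:(190+x/4-.4,140+y/4-.4); z=lambda x,y:(230+(x-480)/4-.4,180+y/4.4-.4)
for n,p,q in(('tip',s(272,200),z(598,188)),('base',s(315,282),z(566,266)),('collar',s(317,195),z(566,182)),('lid',s(199,300),z(672,283)),):
    x,e=tri([(S,p),(Z,q)]); print(n,x.round(4),np.round(e,4),atz(S,[p],.034).round(3),atz(Z,[q],.034).round(3))
print('lens in hand', atz(W,[[283,80]],.25+.001))
E
```

```text
tip [0.5398 0.2249 0.0969] [0.0023 0.0023] [[0.624 0.322 0.034]] [[0.59  0.121 0.034]]
base [0.5758 0.2144 0.0138] [0.0018 0.0018] [[0.555 0.19  0.034]] [[0.558 0.247 0.034]]
collar [0.5764 0.2144 0.0909] [0.0045 0.0045] [[0.659 0.303 0.034]] [[0.621 0.124 0.034]]
lid [0.4686 0.2296 0.0332] [0.001 0.001] [[0.469 0.229 0.034]] [[0.467 0.232 0.034]]
lens in hand [[ 0.44999513 -0.15837261  0.251     ]]
```

```bash
python3 - <<'E'
from m import *
Z=np.load('z.npy',allow_pickle=True).item()
print(atz(Z,[[224,292],[242,314],[258,292],[240,280]],.0).round(3), atz(Z,[[240,280]],.096).round(3))
E
```

```text
[[0.519 0.493 0.   ]
 [0.427 0.556 0.   ]
 [0.431 0.451 0.   ]
 [0.506 0.422 0.   ]] [[0.44  0.538 0.096]]
```

Call:
drive_tool(commands=[{"hand": 1, "tx": -0.065, "ty": 0.08, "tz": 0, "turn": 0}, {"hand": 1, "tx": -0.065, "ty": 0.15, "tz": 0, "turn": 0}, {"hand": 1, "tx": -0.065, "ty": 0.22, "tz": 0, "turn": 0}, {"hand": 1, "tx": -0.065, "ty": 0.29, "tz": 0, "turn": 0}, {"hand": 1, "tx": -0.065, "ty": 0.36, "tz": 0, "turn": 0}, {"hand": 1, "tx": -0.065, "ty": 0.43, "tz": 0, "turn": 0}, {"hand": 1, "tx": -0.065, "ty": 0.5, "tz": 0, "turn": 0}, {"hand": 1, "tx": -0.065, "ty": 0.57, "tz": 0, "turn": 0}, {"hand": 1, "tx": -0.065, "ty": 0.62, "tz": 0, "turn": 0}, {"hand": 1, "tx": -0.065, "ty": 0.647, "tz": 0, "turn": 0}])

```text
time_s: 8.4
tcp_pos: [0.4003, 0.3164, 0.25]
eef_rot: [180.0, -0.0, -82.8]
contact_force: [-0.6, 0.0, -0.8]
gripper_width: 0.0175
gripper_force: 35.0
```

```bash
python3 - <<'E'
from m import *
s=r.get_state(); print({k:s[k] for k in('time_s','tcp_pos','eef_rot','gripper_width')})
c=cap('wrist','wrist4.png'); np.save('w4.npy',c,allow_pickle=True); print(c['T'][:3,3].round(3))
print(proj(c,[[.54,.2249,.097],[.4686,.2296,.034],[.576,.214,.2]]).round(1))
for l in('pointer_tip','tin_top'):
  for q in r.trace(l,'wrist')[:2]: print(l,round(q['score'],2),q['extent'])
E
```

```text
{'time_s': 8.4, 'tcp_pos': array([0.40033565, 0.31636395, 0.25002601]), 'eef_rot': array([ 1.79979043e+02, -3.17872373e-02, -8.27593445e+01]), 'gripper_width': 0.017457343803106855}
[0.41  0.244 0.408]
[[123.4  64.5]
 [224.5  87.4]
 [-32.7   7.5]]
pointer_tip 0.79 [65.0, 28.8, 125.3, 70.6]
tin_top 0.74 [182.6, 104.6, 203.9, 142.1]
```

View pics/wrist4.png

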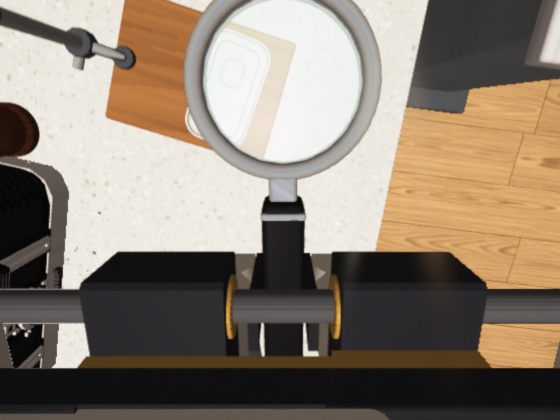

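The stand shows at the upper left: upright's foot near (126,57), collar near (82,42); the pointer overlaps the upright, so I look from 66 mm further to -y.

Call:
drive_tool(commands=[{"hand": 1, "tx": 0.02, "ty": -0.06, "tz": 0, "turn": 0}, {"hand": 1, "tx": 0.03, "ty": -0.13, "tz": 0, "turn": 0}, {"hand": 1, "tx": 0.03, "ty": -0.13, "tz": 0, "turn": 0}, {"hand": 1, "tx": 0.03, "ty": -0.13, "tz": 0, "turn": 0}])

```text
time_s: 8.95
tcp_pos: [0.4187, 0.2342, 0.2511]
eef_rot: [-180.0, 0.0, -83.0]
contact_force: [-0.1, 0.5, 0.1]
gripper_width: 0.018
gripper_force: 35.0
```

```bash
python3 - <<'E'
from m import *
s=r.get_state(); print({k:s[k] for k in('time_s','tcp_pos')})
c=cap('wrist','wrist5.png'); np.save('w5.npy',c,allow_pickle=True)
p=proj(c,[[.54,.2249,.097],[.4686,.2296,.034],[.576,.214,.2],[.576,.214,.008],[.576,.214,.097]]).round(1);print(p)
for l in('pointer_tip','tin_top'):
  for q in r.trace(l,'wrist')[:2]: print(l,round(q['score'],2),q['extent'])
a=cv2.imread('pics/wrist4.png')[0:130,40:240]; x,y=map(int,p[0]); x0=max(0,x-100);y0=max(0,y-65); print(x0,y0)
b=c['f'][y0:y0+130,x0:x0+200,::-1]
cv2.imwrite('pics/d.png',np.hstack([cv2.resize(i,(400,260),interpolation=2) for i in(a,b)]))
d=np.load('w4.npy',allow_pickle=True).item(); print(proj(d,[[.576,.214,.008],[.576,.214,.097]]).round(1))
E
```

```text
{'time_s': 8.95, 'tcp_pos': array([0.41865652, 0.23420805, 0.25105725])}
[[144.9 169.3]
 [236.  172.5]
 [ 17.4 171.3]
 [141.7 142.5]
 [102.6 151.6]]
pointer_tip 0.73 [90.4, 140.2, 144.8, 174.0]
tin_top 0.56 [198.1, 150.0, 270.8, 227.6]
44 104
[[124.7  58.9]
 [ 77.2  43.4]]
```

View pics/d.png

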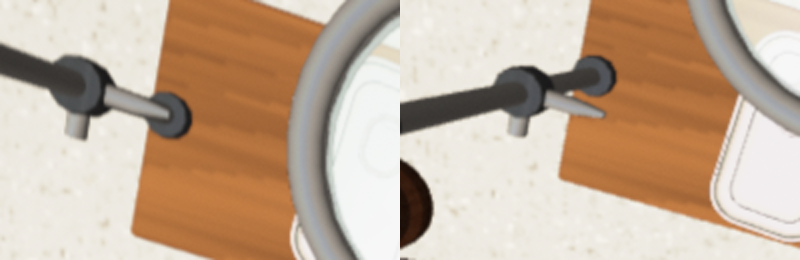

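Left: tip at (166,114), foot (171,116); right: tip at (604,114), foot (598,76).

```bash
python3 - <<'E'
from m import *
S,Z,A,B=[np.load(f,allow_pickle=True).item() for f in('s.npy','z.npy','w4.npy','w5.npy')]
s=(257.6,189.6); z=(259.1,222.3)
for o in([(A,(123,57)),(B,(146,161))],[(S,s),(A,(123,57)),(B,(146,161))],[(S,s),(Z,z),(A,(123,57)),(B,(146,161))],[(S,s),(B,(146,161))],[(Z,z),(B,(146,161))],[(A,(123,57)),(Z,z)]):
    x,e=tri(o); print(x.round(4),np.round(e,4))
x=tri([(A,(125.3,58)),(B,(143,142))]);print('base',x)
# tin lid: white pixels in scene & side
for c,n in((S,'scene'),(Z,'side')):
    q=[t for t in r.trace('tin',n)][:1] if cap(n) else 0
    m=q[0]['pixels']&(c['f'].min(2)>150); v,u=np.nonzero(m); print(n,atz(c,[[u.mean(),v.mean()]],.034).round(4),len(u))
E
```

```text
[0.542  0.2188 0.0912] [0.0007 0.0007]
[0.5375 0.2186 0.1021] [0.0009 0.0014 0.0019]
[0.5398 0.2205 0.0966] [0.004  0.0034 0.0013 0.0029]
[0.536  0.2168 0.1036] [0.0009 0.0009]
[0.5413 0.2186 0.0915] [0.0001 0.0001]
[0.5419 0.2189 0.0918] [0.0006 0.0006]
base (array([0.57433513, 0.21312102, 0.00966505]), [np.float64(0.00032080280587120074), np.float64(0.00032080280587102244)])Traceback (most recent call last):
  File "<stdin>", line 10, in <module>
IndexError: list index out of range
```

Call:
drive_tool(commands=[{"hand": 1, "tx": 0.063, "ty": 0.06, "tz": 0, "turn": 0}, {"hand": 1, "tx": 0.063, "ty": 0.134, "tz": 0, "turn": 0}, {"hand": 1, "tx": 0.063, "ty": 0.134, "tz": 0, "turn": 0}, {"hand": 1, "tx": 0.063, "ty": 0.134, "tz": -0.05, "turn": 0}, {"hand": 1, "tx": 0.063, "ty": 0.134, "tz": -0.1, "turn": 0}, {"hand": 1, "tx": 0.063, "ty": 0.134, "tz": -0.15, "turn": 0}, {"hand": 1, "tx": 0.063, "ty": 0.134, "tz": -0.2, "turn": 0}, {"hand": 1, "tx": 0.063, "ty": 0.134, "tz": -0.23, "turn": 0}, {"hand": 1, "tx": 0.063, "ty": 0.134, "tz": -0.25, "turn": 0}, {"hand": 1, "tx": 0.063, "ty": 0.134, "tz": -0.25, "turn": 0}])

```text
time_s: 10.2
tcp_pos: [0.4555, 0.316, 0.099]
eef_rot: [179.9, -0.1, -82.8]
contact_force: [0.6, 0.8, -0.9]
gripper_width: 0.0177
gripper_force: 35.0
```

```bash
python3 - <<'E'
from m import *
s=r.get_state(); print({k:s[k] for k in('time_s','tcp_pos','eef_rot','gripper_width','contact_force')})
C={n:cap(n,n+'6.png') for n in('scene','side','wrist')}
for n in C: np.save(n+'6.npy',C[n],allow_pickle=True)
t=s['tcp_pos']; g=t+[.0108,-.0842,.003]
for n in('scene','side'): print(n,proj(C[n],[g,[.542,.2188,.0915],[.542,.2188,.1],[.467,.230,.034]]).round(1).tolist())
print(proj(C['wrist'],[[.542,.2188,.0915],[.5398,.2205,.0966],[.467,.23,.034],[.536,.217,.1036]]).round(1).tolist())
def crop(c,u,v,w=35,h=35): return cv2.resize(c['f'][v-h:v+h,u-w:u+w,::-1],(280,280),interpolation=2)
cv2.imwrite('pics/e.png',np.hstack([crop(C['scene'],252,195),crop(C['side'],262,225),cv2.resize(C['wrist']['f'][30:240,60:240,::-1],(240,280))]))
E
```

```text
{'time_s': 10.2, 'tcp_pos': array([0.45552258, 0.31604035, 0.09895191]), 'eef_rot': array([ 1.79869825e+02, -1.26903960e-01, -8.28237585e+01]), 'gripper_width': 0.01769073389413311, 'contact_force': array([ 0.63394844,  0.77813239, -0.9086533 ])}
scene [[237.3, 195.3], [259.0, 192.2], [259.0, 189.8], [238.7, 214.8]]
side [[278.1, 225.9], [258.9, 222.3], [258.9, 220.0], [277.8, 243.7]]
[[109.5, 23.0], [109.2, 25.5], [284.2, 84.5], [110.7, 12.8]]
```

View pics/e.png

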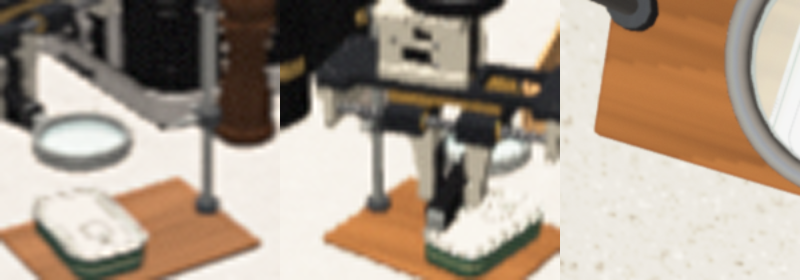

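Scene crop: ring centre (82,141), matching the prediction; collar (206,112), pointer tip about (163,122). Side view is partly hidden by the gripper. Cross-check the height via the collar on the upright.

```bash
python3 - <<'E'
from m import *
S,Z,A,B=[np.load(f,allow_pickle=True).item() for f in('s.npy','z.npy','w4.npy','w5.npy')]
# upright axis pixel checks at base and collar for several z
for n,c in(('S',S),('Z',Z),('A',A),('B',B)):
    print(n,proj(c,[[.5750,.2135,z] for z in(.008,.09,.1,.11)]).round(1).tolist())
# subpixel tip: dump gray profile rows
print(S['f'][184:196,252:272].mean(2).astype(int))
print(Z['f'][217:228,250:266].mean(2).astype(int))
E
```

```text
S [[268.0, 212.3], [267.9, 190.0], [267.9, 187.2], [267.9, 184.3]]
Z [[251.2, 241.0], [250.9, 220.1], [250.8, 217.4], [250.8, 214.8]]
A [[125.7, 58.5], [83.2, 44.5], [76.4, 42.2], [69.1, 39.8]]
B [[142.6, 142.2], [107.6, 150.3], [102.1, 151.5], [96.2, 152.9]]
[[130 129 137 141 150 160 169 177 174 171 170 167 156 147 141 128 111 119
  117  90]
 [131 129 130 134 141 145 147 151 152 150 148 148 148 147 136 122 107 113
  109  75]
 [129 130 132 133 137 138 137 136 135 137 134 137 147 152 127 111 106 106
   92  69]
 [127 127 130 133 138 140 138 137 138 137 135 132 130 115  99  98 101 103
   94  78]
 [128 126 128 133 136 140 138 138 135 135 136 145 149 129  96  84  90  90
   83  69]
 [170 148 133 131 135 138 137 133 138 141 149 167 180 155 112  70  63  63
   58  52]
 [234 212 173 148 126 122 127 139 146 148 154 149 148 132  96  61  50  52
   53  50]
 [239 239 234 207 139  93 115 152 162 149 146 151 169 168 131  87  62  56
   53  49]
 [238 239 242 238 206 157 171 197 201 206 212 224 238 240 212 150  93  71
   55  45]
 [236 237 239 240 238 234 236 237 237 240 239 240 241 242 233 177 115  90
 
[... 218 characters left out ...]
 240 241 241 240 242 242 242]
 [112 108  90  89  83 123 217 239 240 241 241 242 240 241 241 243]
 [ 91  88  84 105 121 148 224 237 239 239 240 239 239 239 241 242]
 [ 88  64  73 133 165 175 219 230 237 239 240 240 239 239 240 241]
 [ 83  55  66 134 170 177 192 208 229 235 239 240 239 240 240 240]
 [ 79  71  99 178 204 185 191 186 196 218 238 240 240 240 241 240]
 [107  98 141 229 237 227 227 215 211 223 237 239 239 241 241 240]
 [134 119 153 236 241 241 240 239 240 238 239 239 239 240 240 240]
 [140 121 155 237 241 241 241 241 241 239 240 240 240 240 239 240]
 [148 120 156 238 241 241 241 240 240 240 240 241 241 240 241 241]
 [145 118 153 237 241 241 240 240 241 240 241 241 242 241 240 241]]
```

Pointer height comes to about 0.092–0.094 m in all views. Lowering about 8 mm.

Call:
drive_tool(commands=[{"hand": 1, "tx": 0.002, "ty": -0.002, "tz": -0.007, "turn": 0}, {"hand": 1, "tx": 0.002, "ty": -0.002, "tz": -0.0135, "turn": 0}, {"hand": 1, "tx": 0.002, "ty": -0.002, "tz": -0.0135, "turn": 0}, {"hand": 1, "tx": 0.002, "ty": -0.002, "tz": -0.0135, "turn": 0}, {"hand": 1, "tx": 0.002, "ty": -0.002, "tz": -0.0135, "turn": 0}, {"hand": 1, "tx": 0.002, "ty": -0.002, "tz": -0.0135, "turn": 0}, {"hand": 1, "tx": 0.002, "ty": -0.002, "tz": -0.0135, "turn": 0}])

```text
time_s: 11.05
tcp_pos: [0.4576, 0.3153, 0.0926]
eef_rot: [-180.0, 0.0, -82.8]
contact_force: [-0.1, -0.2, -0.0]
gripper_width: 0.0177
gripper_force: 35.0
```

```bash
python3 - <<'E'
from m import *
s=r.get_state(); print({k:s[k] for k in('time_s','tcp_pos','eef_rot','gripper_width','contact_force')})
S=cap('scene'); g=s['tcp_pos']+[.0108,-.0842,.003]; print(g, proj(S,[g]))
for l in('lens_center','lens'):
  for q in r.trace(l,'scene')[:2]: print(l,q['score'],q['extent'])
W=cap('wrist')  # ring in wrist still as after the lift?
a=np.load('w3.npy',allow_pickle=True).item()['f'][60:230,262:306].astype(int); b=W['f'][60:230,262:306].astype(int)
print('ring/handle diff',abs(a[125:]-b[125:]).mean())
x0=np.load('w3.npy',allow_pickle=True).item(); 
for f in(x0['f'],W['f']):
    m=cv2.inRange(f,(85,85,85),(140,140,140))[0:200,180:390]; v,u=np.nonzero(m); print(u.mean()+180,v.max(),np.percentile(u,[2,98])+180)
E
```

```text
{'time_s': 11.05, 'tcp_pos': array([0.45756782, 0.31533086, 0.09255549]), 'eef_rot': array([-1.79992759e+02,  6.54301531e-03, -8.28484501e+01]), 'gripper_width': 0.017713161510981103, 'contact_force': array([-0.08863184, -0.22299916, -0.03063402])}
[0.46836782 0.23113086 0.09555549] [[238.01221507 197.06369005]]
lens_center 0.7 [217.4, 184.4, 252.4, 208.3]
lens 0.9 [206.3, 180.4, 252.6, 204.1]
ring/handle diff 14.362962962962962
271.5085849615157 199 [186. 363.]
283.1186083289404 199 [199. 365.]
```

Call:
drive_tool(commands=[{"hand": 1, "tx": 0, "ty": 0, "tz": -0.003, "turn": 0}, {"hand": 1, "tx": 0, "ty": 0, "tz": -0.003, "turn": 0}, {"hand": 1, "tx": 0, "ty": 0, "tz": -0.003, "turn": 0}, {"hand": 1, "tx": 0, "ty": 0, "tz": -0.003, "turn": 0}, {"hand": 1, "tx": 0, "ty": 0, "tz": -0.003, "turn": 0}, {"hand": 1, "tx": 0, "ty": 0, "tz": -0.003, "turn": 0}])

```text
time_s: 11.85
tcp_pos: [0.4576, 0.3153, 0.0907]
eef_rot: [-180.0, 0.0, -82.9]
contact_force: [0.0, -0.1, -0.5]
gripper_width: 0.0176
gripper_force: 35.0
```

```bash
python3 -c "
from plant import r
print(r.get_state()['tcp_pos']); print(r.close_job())"
```

```text
[0.45755623 0.31529268 0.09070254]
the job is handed in; nothing more can be done
None
```

I handed the job in after about 12 s of robot time, with the lens still gripped at 35 N, level, over the tin lid; its glass is at about 0.094 m and I measured the pointer at 0.092–0.094 m, but no verdict came back.

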